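# Put the hair things back on their own boards

### The arm

A 6-joint arm with a two-finger parallel gripper is mounted at the origin on the work surface. World frame = base frame: x ahead of the robot, y to its left, z up, the work surface at z = 0. Lengths are in m, angles in rad, forces in N, time in s.
With the tool pointing down it reaches from about 0.325 to 0.875 m from the base axis. Payload 4.4 kg.
Tool frame: the origin (TCP) lies at the very end of the fingers, on their centre line; the grasp point (between the pads) lies arm.grasp_offset behind it (arm.grasp_offset is the distance from the TCP to the grasp point, in m); z points along the fingers, y is the line along which they close (so a half turn about z gives the same grasp; the last joint's range is limited). The gripper opens to 85 mm and grips with 20 to 120 N. Pads are 22 mm wide; open, the fingers measure 114 mm over their backs; the gripper's body (76 mm by 85 mm) begins 54 mm behind the grasp point. The pads swing forward as they close: fully open they stand 13 mm farther back than shut.
Start: joints at [-1.353, 0.207, 1.542, -0, 1.393, -0.15], TCP at [0.207, -0.536, 0.231] pointing down, gripper open.
Joint ranges: [-2.73, 2.73], [-0.86, 2.22], [0.23, 2.46], [-1.11, 4.25], [0.08, 2.63], [-2.82, 2.82]. Speed limits (rad/s): [2.79, 2.79, 3.14, 3.14, 3.14, 3.14].

### API

Orientations are given as [roll, pitch, yaw] about the fixed x, y, z axes, in that order (R = Rz(yaw) Ry(pitch) Rx(roll)).
In Python, from workcell import arm, hand, ik, telemetry, vision, ticket gives the robot as it stands. The module is installed in compiled form; this text tells all that it offers. Calls block until the motion is done:
- arm.move_pose(position, orientation): joint-space move of the TCP to a pose.
- arm.move_straight(position, frame=None, v=0.15): straight line of the TCP; frame=None keeps the orientation; v is the mean speed in m/s.
- arm.move_j(angles): joint-space move.
- hand.set_gripper(opening, newtons=None): finger opening in m; newtons is the grip in N (None keeps the last); returns when the fingers have stopped.
- arm.sleep(seconds).
- ik(position, orientation): joint angles nearest the present ones, or None.
- telemetry.observe(): the state.
- vision.capture(name): name is "scene" or "top"; returns (picture, depth): 400x640x3 uint8, red, green, blue; 400x640 float32, m along the optical axis (not along the pixel's ray), 0 where there is no reading.
- vision.camera_params(name): a dict with "fx", "fy", "cx", "cy" (pixels), "extrinsics" (4x4, takes a point from camera to world coordinates). Camera axes: x right, y up, looking along -z (the intrinsics and any distortion apply to the point x, -y, -z); pixel columns grow to the right and rows downward; lengths in m; the calibration is good to about 2 mm. A picture is of the moment at which its call begins. camera_params takes no time and is no camera call.
A pose or a line that the arm cannot do raises arm.IKError and nothing moves.
- ticket.hand_in(): hands the job in; it is judged then, once.
The state is a dict: "time_s": time; "joint_pos": joint angles; "joint_velocities": joint speeds; "joint_torque": joint torques, N m; "eef_pos": TCP position; "tcp_rot": TCP orientation; "ft_force": force on the tool from outside, world axes, zero at the start; "moment": the same for the moment, N m; "gripper_width": finger opening in m; "grip_force": force on a finger pad.
Only numpy, scipy, OpenCV 4.12 (cv2) and the standard library are available. Lean on these libraries where they do the work, as an engineer would, in place of code of your own. Each camera call takes 0.05 s, during which the arm holds its last target. There are 200 camera calls.

### The job

The bowl, the comb and the hair claw clip each stand on the wrong wooden board. Move them round so that the bowl stands in the middle of the round board, the clip stands in the middle of the square board and the comb lies lengthwise in the middle of the long board, each the right way up; let one of them wait on the empty cork pad meanwhile, and leave the cork pad empty at the end. Do not disturb the spoon, the folded fan or the jar.

Things in the scene. Friction and masses are not known exactly. Their poses are not given: they have to be found in the camera images.
- bowl: Small green glazed ceramic bowl, loose, about 0.11 kg: round, 62 mm across the rim, 59 mm across at 14 mm height, foot 44 mm across, 44 mm high, wall 3.5 mm, open at the top. Origin: centre of its underside, z up. The outside between 14 and 44 mm height is nearly upright, good to grip across. At the start it stands on the long board.
- comb: Black plastic comb lying flat, loose, about 0.04 kg: 160 mm long (its x), 36 mm wide (its y: spine at +y, tooth tips at -y), 10 mm thick (z up). Origin: centre of its underside, mid-length and mid-width. May be gripped across its width. At the start it lies on the square board and sticks out beyond it at both ends.
- clip: Dark brown plastic hair claw clip standing on its teeth, loose, rigid (it does not open or give), about 0.045 kg: 84 mm long (its x), 36 mm wide over its two upright side jaws (its y), jaws upright from 0 to 22 mm height, then sloping in to two thumb tabs in the middle, 42 mm high in all. Origin: centre of its underside, z up. At the start it stands on the round board.
- round_board: Round wooden board, fixed, 120 mm across, 8 mm thick, flat top without a rim. Origin: centre of its underside (its top is 8 mm higher).
- square_board: Square wooden board, fixed, 110 x 110 mm, 8 mm thick, flat top without a rim. Origin: centre of its underside; x and y along its sides.
- long_board: Long narrow wooden board, fixed, 190 mm (its x) by 64 mm (its y), 8 mm thick, flat top without a rim. Origin: centre of its underside.
- cork_pad: Six-sided cork pad, fixed, 100 mm across flats, 8 mm thick, flat top; empty at the start: the free spot. Origin: centre of its underside.
- spoon: Stainless steel spoon, 150 mm long, lying on the cabinet top beyond the boards; bystander. Origin on its underside near mid-length, x along it.
- fan: Folded bamboo fan, 200 mm long (its x), 24 mm wide, 16 mm high, lying on the cabinet top beyond the boards; bystander. Origin: centre of its underside.
- jar: Closed jar with a lid, 60 mm across, 75 mm high, standing on the cabinet top at the far right; bystander. Origin: centre of its underside.

How it is judged:
By the outcome, as a careful person would: the job done as asked, in the order asked, and still so for the second after the job is handed in, with the robot touching nothing.
It also fails if it takes over 104 s, if anything falls off the work surface, if the arm or the gripper's body presses on something with over 40 N, if the wrist force passes 120 N, or if a joint passes its speed limit or range.

## Working session

There is one attempt and no reset: what is moved stays moved. The work goes in short steps, each a Python script; the robot and the scene stay as the last script left them, time stands still between calls to the robot, and variables do not carry over. Pictures are saved under pics/ and viewed, at most 14 in all, crops included, and the job is handed in when it is done.

```bash
mkdir -p pics; ls; python3 - <<'E'
from workcell import arm,hand,ik,telemetry,vision
import cv2,numpy as np
np.set_printoptions(precision=4,suppress=True)
for n in("scene","top"):
    p,d=vision.capture(n); cv2.imwrite(f"pics/{n}0.png",p[:,:,::-1]); np.save(f"pics/{n}0.npy",d)
    print(n,vision.camera_params(n), (d>0).mean())
print(arm.grasp_offset,telemetry.observe())
E
```

```text
pics
scene {'fx': 452.8378227660929, 'fy': 452.8378227660929, 'cx': 317.4635735985887, 'cy': 198.50577866072945, 'extrinsics': array([[ 0.1736, -0.5547,  0.8137,  1.5946],
       [ 0.9846,  0.0817, -0.1544, -0.2053],
       [ 0.0192,  0.828 ,  0.5604,  0.7119],
       [ 0.    ,  0.    ,  0.    ,  1.    ]])} 0.995921875
top {'fx': 482.3525743884972, 'fy': 482.3525743884972, 'cx': 324.5944497972219, 'cy': 201.11409489225437, 'extrinsics': array([[-0.0114,  0.9973, -0.0724,  0.5331],
       [-0.9999, -0.0105,  0.0124, -0.008 ],
       [ 0.0116,  0.0726,  0.9973,  1.1393],
       [ 0.    ,  0.    ,  0.    ,  1.    ]])} 0.99581640625
0.0187 {'time_s': 0.1, 'joint_pos': array([-1.3525,  0.2074,  1.5428,  0.    ,  1.3935, -0.1505]), 'joint_velocities': array([-0.0008, -0.002 , -0.0025, -0.    , -0.0012, -0.0001]), 'joint_torque': array([  0.0008, -38.4087, -29.2548,  -0.    ,   0.0049,  -0.    ]), 'eef_pos': array([ 0.2071, -0.5357,  0.2302]), 'tcp_rot': array([-3.1395, -0.0003,  0.3688]), 'ft_force': array([-0.4209,  0.7611,  0.3124]), 'moment': array([-0.0569, -0.0502, -0.0108]), 'grip_force': 0.0, 'gripper_width': 0.08532443373951987}
```

View pics/scene0.png

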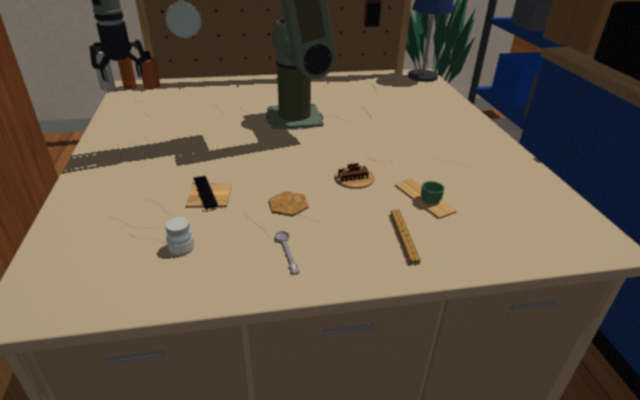

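View pics/top0.png

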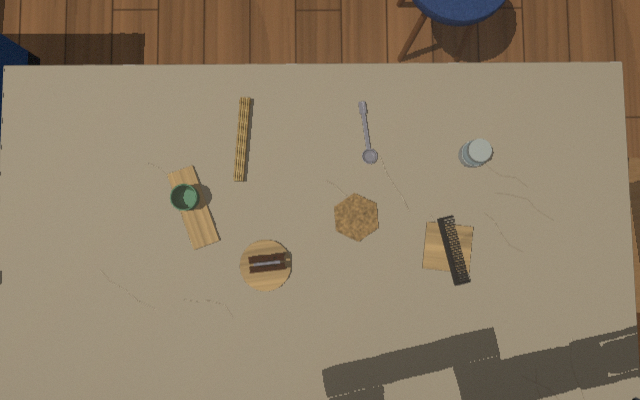

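Scene: comb near (205,192), pad (288,204), clip (353,173), bowl (432,193). In the top view the bowl is at (185,197), clip (266,263), comb (454,250), pad (356,217), long board (193,207), round board (265,265) and square board (448,247).

```bash
cat > h.py <<'E'
import cv2,numpy as np
from workcell import arm,hand,ik,telemetry,vision
np.set_printoptions(precision=4,suppress=True)
C={n:vision.camera_params(n) for n in("scene","top")}
def ray(n,uv):
    c=C[n];uv=np.atleast_2d(np.asarray(uv,float))
    d=np.c_[(uv[:,0]-c["cx"])/c["fx"],-(uv[:,1]-c["cy"])/c["fy"],-np.ones(len(uv))]
    return c["extrinsics"][:3,3],d@c["extrinsics"][:3,:3].T
def plane(n,uv,z):
    o,d=ray(n,uv); return o+d*((z-o[2])/d[:,2])[:,None]
def pts(n,d,m):
    """world points of the depth pixels in mask m"""
    v,u=np.nonzero(m&(d>0)); o,r=ray(n,np.c_[u,v]); return o+r*d[v,u][:,None]
def tri(uva,uvb):
    """meeting point of two rays (scene pixel, top pixel) and their miss distance"""
    (o1,d1),(o2,d2)=ray("scene",uva),ray("top",uvb); d1,d2=d1[0],d2[0]
    s=np.linalg.lstsq(np.c_[d1,-d2],o2-o1,rcond=None)[0]
    a,b=o1+s[0]*d1,o2+s[1]*d2; return (a+b)/2,np.linalg.norm(a-b)
E
python3 - <<'E'
from h import *
i=cv2.imread("pics/top0.png");d=np.load("pics/top0.npy");h=cv2.cvtColor(i,cv2.COLOR_BGR2HSV)
for k,(u,v) in dict(bowl=(185,197),rim=(175,192),long=(205,235),clip=(255,265),clip2=(275,265),rnd=(265,250),comb=(450,232),comb2=(460,275),sq=(433,247),cork=(356,217),table=(300,300)).items():
    print(k,h[v-1:v+2,u-1:u+2].reshape(-1,3).mean(0).round(),plane("top",[(u,v)],.008)[0],pts("top",d,np.pad(np.ones((1,1),bool),((v,399-v),(u,639-u))))[0])
a=cv2.resize(i[150:310,150:310],(480,480),interpolation=cv2.INTER_CUBIC);b=cv2.resize(i[190:310,400:500],(300,480)if 0 else (320,384),interpolation=cv2.INTER_CUBIC)
o=np.zeros((480,800,3),np.uint8);o[:,:480]=a;o[:384,480:]=b;cv2.imwrite("pics/crop0.png",cv2.convertScaleAbs(o,alpha=1.5))
s=cv2.imread("pics/scene0.png");hs=cv2.cvtColor(s,cv2.COLOR_BGR2HSV)
for u,v in((205,192),(225,195),(288,204),(353,173),(353,184),(445,207),(432,193),(300,180)):print(u,v,hs[v,u])
E
```

```text
bowl [ 64.  61. 136.] [0.6284 0.3052 0.008 ] [0.6279 0.3037 0.0135]
rim [46. 55. 66.] [0.6404 0.3287 0.008 ] [0.6377 0.3203 0.0363]
long [ 18. 105. 168.] [0.5389 0.2579 0.008 ] [0.5389 0.2581 0.0069]
clip [100.  30. 110.] [0.468  0.1415 0.008 ] [0.4697 0.1375 0.0377]
clip2 [14. 88. 67.] [0.4674 0.095  0.008 ] [0.469  0.0925 0.0353]
rnd [ 18. 103. 147.] [0.5024 0.1182 0.008 ] [0.5025 0.1179 0.01  ]
comb [17. 83. 95.] [ 0.5394 -0.3157  0.008 ] [ 0.5394 -0.3154  0.009 ]
comb2 [17. 49. 63.] [ 0.4391 -0.336   0.008 ] [ 0.4396 -0.3341  0.0146]
sq [ 18. 107. 185.] [ 0.5048 -0.2747  0.008 ] [ 0.505  -0.2734  0.0133]
cork [ 17. 115. 141.] [ 0.5771 -0.0954  0.008 ] [ 0.577  -0.0953  0.0086]
table [ 19.  56. 159.] [0.3862 0.0375 0.008 ] [ 0.3847  0.038  -0.0038]
205 192 [150  21  12]
225 195 [ 16 128 187]
288 204 [ 16 148 146]
353 173 [  9 167  75]
353 184 [ 17 132 172]
445 207 [ 17 128 183]
432 193 [ 66 106  60]
300 180 [ 18  71 175]
```

View pics/crop0.png

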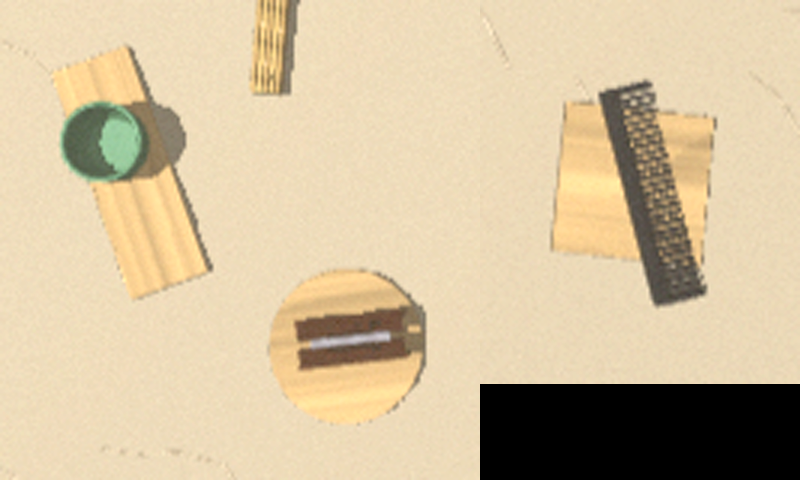

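The enlarged crop shows the bowl at (104,140) over the left edge of the long board. The clip lies at (353,338) with its axis near horizontal and its shadow to the right. The comb's spine is on its left side, with ends at (625,90) and (680,298).

```bash
cat > m.py <<'E'
from h import *
K=np.ones((3,3),np.uint8)
def hsv(p): return cv2.cvtColor(p,cv2.COLOR_RGB2HSV).astype(int).transpose(2,0,1)
def comp(m,uv,r=60):
    """largest blob of m within r px of uv"""
    w=np.zeros(m.shape,np.uint8);cv2.circle(w,uv,r,1,-1)
    n,l,s,c=cv2.connectedComponentsWithStats((m&(w>0)).astype(np.uint8))
    return l==1+np.argmax(s[1:,4])
def rect(n,m,z):
    """min-area rectangle of mask m, cast on plane z: centre, sides, angle of long side"""
    v,u=np.nonzero(m); P=plane(n,np.c_[u,v],z)[:,:2]
    (c,s,a)=cv2.minAreaRect((P*1000).astype(np.float32)); a=np.deg2rad(a)
    if s[0]<s[1]: s=s[::-1];a+=np.pi/2
    return np.array(c)/1000,np.array(s),(a+np.pi/2)%np.pi-np.pi/2
def zmed(n,d,m): return np.mean(pts(n,d,cv2.erode(m.astype(np.uint8),K)>0)[:,2])
E
python3 - <<'E'
from m import *
L={"top":dict(long=(193,207),rnd=(265,265),sq=(448,247),cork=(356,217),bowl=(185,197),clip=(266,263),comb=(454,250)),
"scene":dict(long=(425,197),rnd=(355,177),sq=(209,195),cork=(288,204),bowl=(432,193),clip=(353,173),comb=(205,192))}
for n in("top","scene"):
    ps=[vision.capture(n) for _ in range(6)];p=np.mean([q[0] for q in ps],0).astype(np.uint8);d=np.mean([q[1] for q in ps],0)
    H,S,V=hsv(p);wood=(S>(80 if n=="top" else 100))&(V>115)&(H<25);dark=V<(105 if n=="top" else 100)
    for k,uv in L[n].items():
        if k in("long","rnd","sq","cork"): m=comp(wood,uv,52 if n=="top" else 36) if k!="sq" else wood&(cv2.circle(np.zeros(V.shape,np.uint8),uv,40 if n=="top" else 30,1,-1)>0);z=.008
        elif k=="bowl": m=comp((H>35)&(H<95)&(S>30),uv,30);z=.052
        else: m=comp(dark|(V<120)&(S<60),uv,45);z=.018 if k=="comb" else .035
        print(n,k,m.sum(),*rect(n,m,z),"z",round(zmed(n,d,m),4))
    print("table z",zmed(n,d,(wood==0)&(V>140)&(np.add.outer(abs(np.arange(400)-210),0*np.arange(640))<60)&(abs(np.arange(640)-320)<110)[None]))
    np.save(f"pics/{n}_p.npy",p);np.save(f"pics/{n}_d.npy",d)
E
```

```text
top long 1050 [0.561  0.2714] [95.7849 63.1777] 0.347446981351234 z 0.0116
top rnd 1415 [0.4679 0.1183] [116.3372 115.5108] 1.5593355462017948 z 0.0142
top sq 1425 [ 0.5046 -0.3082] [110.0275 109.7304] 1.4462055283596653 z 0.013
top cork 1575 [ 0.5775 -0.0945] [113.6362  99.8954] -0.9803058688326414 z 0.0125
top bowl 626 [0.6247 0.2943] [65.3501 58.7977] 1.5606816409747757 z 0.0282
top clip 647 [0.4859 0.1034] [96.3066 67.2115] 1.533744964971115 z 0.0365
top comb 1024 [ 0.4976 -0.3194] [159.6634  40.378 ] 0.23174613088506635 z 0.022
table z 0.004671173571440819
scene long 307 [0.5566 0.2688] [84.8602 65.9607] 0.3886540396085163 z 0.0099
scene rnd 219 [0.4912 0.1391] [119.0033  66.8035] -0.9230024984993519 z 0.012
scene sq 543 [ 0.5071 -0.3071] [111.0786 106.0532] 1.4266611217517915 z 0.01
scene cork 670 [ 0.5763 -0.0938] [110.3153 100.2603] 0.08347095038127073 z 0.0103
scene bowl 407 [0.6508 0.2863] [111.8369  56.5029] -0.400869659923087 z 0.0385
scene clip 435 [0.5026 0.0991] [125.07    85.0133] -0.9215131256597253 z 0.0294
scene comb 530 [ 0.2838 -0.3342] [163.4455  89.1804] -1.341861511980302 z 0.0013
table z 0.0019212098898230166
```

```bash
python3 - <<'E'
from m import *
def circ(uv,r): return cv2.circle(np.zeros((400,640),np.uint8),uv,r,1,-1)>0
D={n:(np.load(f"pics/{n}_p.npy"),np.load(f"pics/{n}_d.npy")) for n in("top","scene")}
B=dict(top=.0047,scene=.0019)
L={"top":dict(long=(193,207,52),rnd=(265,265,35),bowl=(185,197,26),clip=(266,263,30)),"scene":dict(long=(425,197,36),rnd=(355,177,26),bowl=(432,193,20),clip=(353,173,22))}
for n,(p,d) in D.items():
    H,S,V=hsv(p);wood=(S>(80 if n=="top" else 100))&(V>115)&(H<25)
    m=wood&circ(L[n]["long"][:2],L[n]["long"][2]); m=cv2.morphologyEx(m.astype(np.uint8),cv2.MORPH_OPEN,K)>0
    print(n,"long",*rect(n,m,.008))
    q=(wood|(V<115))&circ(L[n]["rnd"][:2],L[n]["rnd"][2]);q=comp(q,L[n]["rnd"][:2]);v,u=np.nonzero(q);P=plane(n,np.c_[u,v],.008)[:,:2]
    print(n,"rnd",cv2.minEnclosingCircle((P*1000).astype(np.float32)),P.min(0),P.max(0))
    full=np.zeros((400,640,3));v,u=np.mgrid[:400,:640];o,r=ray(n,np.c_[u.ravel(),v.ravel()]);W=(o+r*d.reshape(-1,1)).reshape(400,640,3);W[...,2]-=B[n]
    c=(W[...,2]>.026)&circ(L[n]["clip"][:2],L[n]["clip"][2]);c=comp(c,L[n]["clip"][:2])
    Q=W[c];(cc,s,a)=cv2.minAreaRect((Q[:,:2]*1000).astype(np.float32));print(n,"clip depth",len(Q),cc,s,a,Q.mean(0),np.percentile(Q[:,2],95))
    # clip by colour, excluding its shadow
    c2=comp((V<(100 if n=="top" else 95))&((S>110)|(S<60)),L[n]["clip"][:2],22);print(n,"clip colour",c2.sum(),*rect(n,c2,.03))
    b=(W[...,2]>.042)&circ(L[n]["bowl"][:2],L[n]["bowl"][2]);Q=W[b]
    print(n,"bowl rim",len(Q),cv2.minEnclosingCircle((Q[:,:2]*1000).astype(np.float32)),Q[:,:2].mean(0),np.percentile(Q[:,2],[50,90]))
    g=comp((H>35)&(H<95)&(S>30),L[n]["bowl"][:2],26);v,u=np.nonzero(g);P=plane(n,np.c_[u,v],.052);print("bowl mask",P.min(0),P.max(0))
E
```

```text
top long [0.6196 0.2466] [189.2594 149.6798] 0.3457879318606554
top rnd ((468.4584045410156, 115.19989013671875), 62.337249755859375) [0.41   0.0577] [0.5258 0.1763]
top clip depth 544 (473.966552734375, 106.76126861572266) (36.874996185302734, 90.74958038330078) 6.021726608276367 [0.4738 0.1114 0.0372] 0.04540316996930848
top clip colour 169 [0.484  0.1134] [78.8845 14.8005] -1.472301361183404
top bowl rim 196 ((603.4851684570312, 265.77239990234375), 68.43663787841797) [0.6221 0.2884] [0.0473 0.1919]
bowl mask [0.5953 0.2616 0.052 ] [0.6542 0.3268 0.052 ]
scene long [0.6251 0.2387] [192.8527 168.5282] 0.347862567639341
scene rnd ((463.7027587890625, 118.52584838867188), 74.7503662109375) [0.3934 0.0562] [0.5372 0.1766]
scene clip depth 238 (563.3297119140625, 97.65866088867188) (85.82814025878906, 226.82142639160156) 79.65544128417969 [0.4839 0.1109 0.0382] 0.04702781325080385
scene clip colour 384 [0.4886 0.0997] [116.9102  85.2047] -1.1632268526489562
scene bowl rim 160 ((730.8812255859375, 239.77069091796875), 153.0349578857422) [0.6515 0.2837] [0.0484 0.1227]
bowl mask [0.5957 0.2494 0.052 ] [0.7012 0.3273 0.052 ]
```

```bash
cat >> m.py <<'E'
def circm(uv,r): return cv2.circle(np.zeros((400,640),np.uint8),uv,r,1,-1)>0
E
python3 - <<'E'
from m import *
for n in("top","scene"):
    p=np.load(f"pics/{n}_p.npy");H,S,V=hsv(p);wood=(S>(80 if n=="top" else 100))&(V>115)&(H<25)
    m=wood&circm((193,207),52)&(np.arange(640)<222)[None] if n=="top" else wood&circm((425,197),36)&(np.add.outer(np.arange(400),-(np.arange(640)-400)*.5)<206)
    m=cv2.morphologyEx(m.astype(np.uint8),cv2.MORPH_OPEN,K)>0
    print(n,"long",*rect(n,m,.008)); 
p=np.load("pics/top_p.npy");H,S,V=hsv(p)
for v in range(248,282,3): print(v,[f"{H[v,u]}/{S[v,u]}/{V[v,u]}" for u in range(244,298,5)])
yaw=.3475
print(ik([.6235,.2955,.03],[np.pi,0,yaw-np.pi/2]),ik([.5,-.32,.03],[np.pi,0,.23]),ik([.47,.11,.03],[np.pi,0,.105]),ik([.5775,-.094,.03],[np.pi,0,0]),telemetry.observe()["time_s"])
E
```

```text
top long [0.605  0.2874] [189.2887  63.1777] 0.3474469480617204
scene long [0.6072 0.2881] [192.6779  64.2336] 0.35450921850893335
248 ['20/56/159', '18/106/168', '18/106/168', '18/106/159', '17/103/151', '18/101/144', '18/104/145', '18/102/145', '18/97/129', '19/56/160', '20/56/158']
251 ['18/94/160', '19/102/150', '18/105/146', '18/106/145', '19/106/147', '18/106/152', '18/102/153', '18/104/154', '18/104/133', '20/57/135', '20/56/159']
254 ['18/104/149', '19/106/152', '18/107/155', '18/103/136', '17/105/133', '18/106/132', '14/108/80', '11/114/78', '14/97/71', '19/62/90', '20/58/159']
257 ['18/105/153', '13/117/89', '12/116/77', '12/121/76', '12/114/76', '12/104/71', '15/82/62', '11/114/76', '19/99/88', '18/84/88', '19/58/158']
260 ['18/104/159', '13/114/85', '12/116/77', '12/114/78', '11/109/75', '13/90/65', '11/66/85', '10/42/92', '17/92/86', '18/101/134', '19/56/158']
263 ['17/104/152', '16/108/104', '9/32/103', '0/9/119', '165/8/126', '165/12/130', '4/16/109', '7/22/105', '14/103/77', '18/88/90', '19/58/159']
266 ['18/105/160', '17/106/142', '9/48/91', '13/99/67', '14/101/63', 
[... 313 characters left out ...]
1', '18/104/160', '18/105/162', '18/106/161', '19/105/153', '19/59/159']
275 ['18/105/165', '18/106/164', '19/105/162', '18/105/161', '18/104/159', '18/108/161', '18/106/164', '19/105/165', '18/105/165', '19/64/95', '19/58/158']
278 ['18/105/162', '18/103/163', '18/106/169', '18/106/169', '18/106/168', '18/105/167', '18/106/166', '18/107/172', '18/106/176', '19/56/155', '19/58/158']
281 ['19/59/147', '18/106/169', '18/108/170', '18/106/174', '18/108/179', '18/106/181', '18/108/182', '18/105/182', '18/103/168', '19/59/159', '20/57/157']
None [-0.715   0.4792  1.6392 -0.      1.0232  0.6258] [ 0.0504  0.2884  1.9197 -0.      0.9335  1.5162] [-0.3092  0.4647  1.6617 -0.      1.0152  1.2616] 0.7
```

```bash
cat > act.py <<'E'
from m import *
UP=.13
def fz(): return np.mean([telemetry.observe()["ft_force"][2] for _ in range(1)])
def down(x,y,o,z0,z1,thr=2.5,step=.001):
    """guarded straight descent from z0 to z1; stops on contact; returns the z reached"""
    arm.move_straight([x,y,z0],o,v=.12); arm.sleep(.25); b=fz(); z=z0
    while z>z1+1e-6:
        z=max(z-step,z1); arm.move_straight([x,y,z],o,v=.04); f=fz()-b
        if abs(f)>thr: print("contact",round(z,4),round(f,2)); break
    return z
def above(x,y,yaw,z=UP): arm.move_pose([x,y,z],[np.pi,0,yaw])
def rel(x,y,o,z,w):
    hand.set_gripper(w); arm.move_straight([x,y,z+.02],o,v=.08); arm.move_straight([x,y,UP],o,v=.2)
def state(t):
    s=telemetry.observe(); print(t,"t",round(s["time_s"],2),"w",round(s["gripper_width"],4),"grip",round(s["grip_force"],1),"f",s["ft_force"],"p",s["eef_pos"])
def snap(n,tag):
    p,d=vision.capture(n); cv2.imwrite(f"pics/{n}_{tag}.png",p[:,:,::-1]); np.save(f"pics/{n}_p.npy",p);np.save(f"pics/{n}_d.npy",d); return p,d
E
python3 - <<'E'
from act import *
p=np.load("pics/top_p.npy");H,S,V=hsv(p);m=comp(((H<=15)&(V<115))|((S<50)&(V<135)),(266,263),30)
print("clip",m.sum(),*rect("top",m,.03))
yaw=.349+np.pi/2;x,y=.6255,.2965;o=[np.pi,0,yaw]
above(x,y,yaw); state("above")
z=down(x,y,o,.03,.013,step=.004); state("down")
hand.set_gripper(.05,30); state("grip")
arm.move_straight([x,y,.06],o,v=.08); arm.sleep(.1); state("lift")
snap("top","1")
snap("scene","1")
E
```

```text
clip 536 [0.4745 0.1112] [83.2336 37.5371] -1.4474419258628695
above t 3.98 w 0.0855 grip 0.0 f [ 0.2951 -0.1484  0.4433] p [0.626  0.2955 0.1302]
down t 6.46 w 0.0855 grip 0.0 f [-0.0462 -0.0993  0.9772] p [0.6255 0.2965 0.013 ]
grip t 6.82 w 0.0598 grip 32.5 f [ 0.0783 -1.0542  2.3193] p [0.6259 0.2966 0.0135]
lift t 7.66 w 0.0595 grip 32.4 f [-0.4592  0.3567 -1.9013] p [0.6248 0.2963 0.0591]
```

```bash
python3 - <<'E'
from act import *
yaw=np.pi/2-.2;x,y=.577,-.094;o=[np.pi,0,yaw]
arm.move_straight([.6255,.2965,UP],v=.2)
above(x,y,yaw)
z=down(x,y,o,.018,.0125,step=.0015); state("down")
rel(x,y,o,z,.085); state("released")
above(.506,-.24,.232,.25)
p,d=snap("top","2"); snap("scene","2")
E
```

```text
contact 0.0125 5.82
down t 12.05 w 0.06 grip 32.8 f [-1.9202  0.6964  4.0262] p [ 0.577  -0.094   0.0134]
released t 13.47 w 0.0848 grip 0.0 f [-0.5903  0.5491 -1.1394] p [ 0.5761 -0.0937  0.129 ]
```

View pics/scene_2.png

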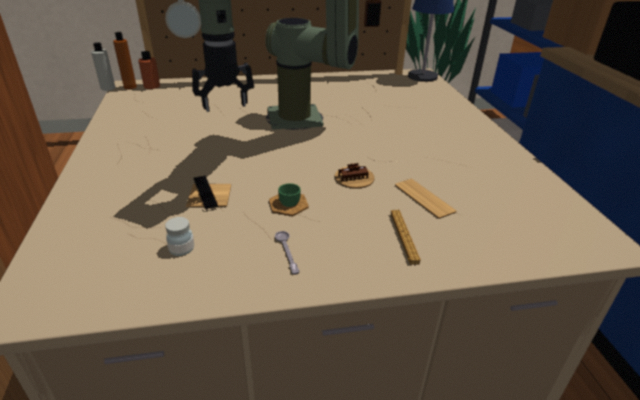

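View pics/top_2.png

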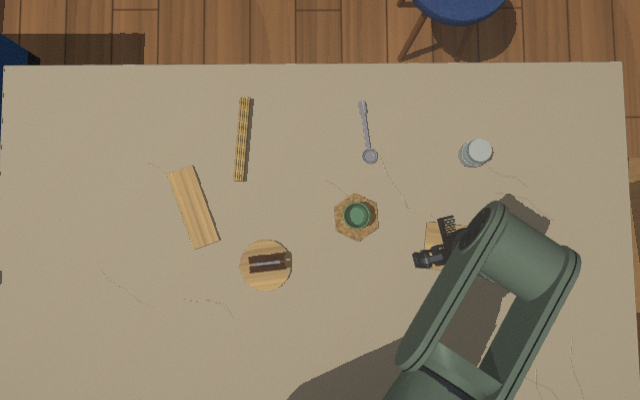

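Both pictures show the bowl upright on the cork pad, at (358,215) in the top view, and the long board clear.

```bash
python3 - <<'E'
from act import *
for n in("top","scene"):
    p=np.load(f"pics/{n}_p.npy");H,S,V=hsv(p);wood=(S>(80 if n=="top" else 100))&(V>115)&(H<25)
    m=comp(wood&((np.arange(640)<222)[None] if n=="top" else (np.add.outer(np.arange(400),-(np.arange(640)-400)*.5)<206)),(193,207) if n=="top" else (425,197),52)
    print(n,"long",*rect(n,m,.008))
    g=comp((H>35)&(H<95)&(S>30),(357,216) if n=="top" else (289,195),26);v,u=np.nonzero(g);P=plane(n,np.c_[u,v],.052);print("bowl mask",P.min(0),P.max(0))
yaw=.232;x,y=.4976,-.3194;o=[np.pi,0,yaw]
hand.set_gripper(.052)
above(x,y,yaw,.10)
z=down(x,y,o,.016,.000,thr=3); state("down")
z+=.0035;arm.move_straight([x,y,z],o,v=.05)
hand.set_gripper(.03,40); state("grip")
arm.move_straight([x,y,z+.03],o,v=.06); arm.sleep(.1); state("lift")
print("zpick",z)
snap("top","3");snap("scene","3")
E
```

```text
top long [0.605  0.2872] [189.5191  63.5136] 0.3474469480617204
bowl mask [ 0.5505 -0.1215  0.052 ] [ 0.6094 -0.0626  0.052 ]
scene long [0.6077 0.2878] [192.9388  66.566 ] 0.3647869230772809
bowl mask [ 0.5503 -0.1225  0.052 ] [ 0.66  -0.062  0.052]
contact 0.004 5.18
down t 19.63 w 0.0518 grip 2.6 f [-1.6219  1.8868  5.709 ] p [ 0.4977 -0.3195  0.0047]
grip t 20.17 w 0.0349 grip 40.0 f [ 0.3707 -0.1524  1.2779] p [ 0.4978 -0.3195  0.0075]
lift t 20.92 w 0.0349 grip 39.9 f [ 0.0676  0.8257 -0.2374] p [ 0.4972 -0.3191  0.0371]
zpick 0.007499999999999993
```

```bash
python3 - <<'E'
import cv2
i=cv2.imread("pics/scene_3.png")[140:260,120:280];cv2.imwrite("pics/c3.png",cv2.convertScaleAbs(cv2.resize(i,(800,600),interpolation=2),alpha=1.4))
E
```

```text
(no output)
```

View pics/c3.png

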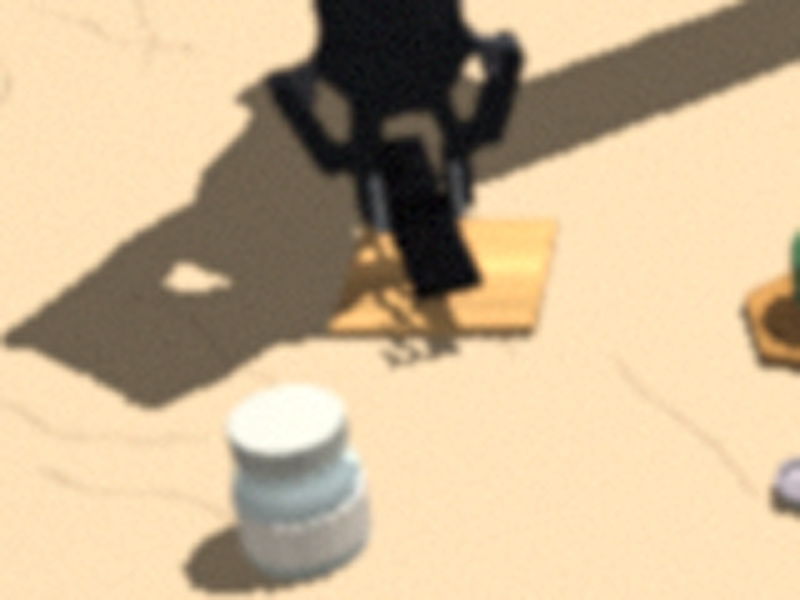

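The comb hangs level in the fingers, with its near end at (440,285) in the crop. Next it goes on the long board.

```bash
python3 - <<'E'
from act import *
yaw=.35;x,y=.606,.2875;o=[np.pi,0,yaw]
arm.move_straight([.4976,-.3194,UP],v=.2)
above(x,y,yaw)
z=down(x,y,o,.0125,.0065,thr=3,step=.001); state("down")
hand.set_gripper(.052); arm.move_straight([x,y,z+.03],o,v=.08); arm.move_straight([x,y,UP],o,v=.2)
above(.45,.35,1.69,.25); state("rel")
for n in("top","scene"):
    p,d=snap(n,"4");H,S,V=hsv(p)
    m=comp(V<100 if n=="top" else V<80,(193,207) if n=="top" else (425,195),52);print(n,"comb",m.sum(),*rect(n,m,.018))
E
```

```text
contact 0.0065 5.66
down t 26.73 w 0.035 grip 40.5 f [-1.7715 -0.0098  5.3434] p [0.6061 0.2875 0.0075]
rel t 29.23 w 0.0519 grip 0.0 f [ 0.0436  0.2633 -0.039 ] p [0.4497 0.3495 0.2482]
top comb 1343 [0.5906 0.2695] [203.0162  80.7724] 0.6517873715081728
scene comb 475 [0.613  0.2814] [162.6967  42.7224] 0.3638375061486676
```

View pics/top_4.png

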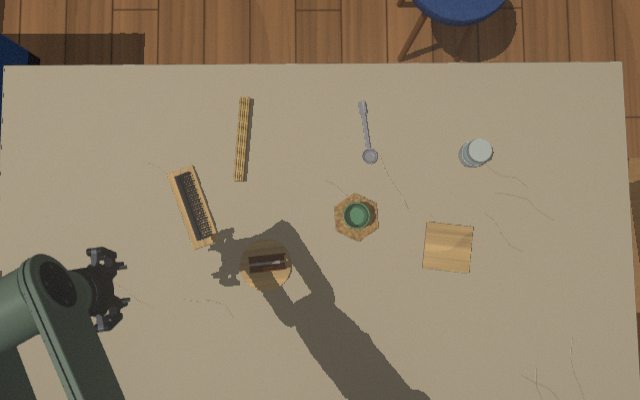

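The top view shows the comb on the long board at (193,207), lengthwise, and the square board empty at (448,247). Now the clip.

```bash
python3 - <<'E'
from act import *
for n,uv in(("top",(448,247)),("scene",(209,195))):
    p=np.load(f"pics/{n}_p.npy");H,S,V=hsv(p);m=comp((S>(80 if n=="top" else 100))&(V>115)&(H<25),uv,45);print(n,"sq",*rect(n,m,.008))
yaw=1.685;x,y=.4745,.1112;o=[np.pi,0,yaw]
hand.set_gripper(.06)
above(x,y,yaw,.12)
z=down(x,y,o,.03,.0085,thr=3,step=.004); state("down")
hand.set_gripper(.03,40); state("grip")
arm.move_straight([x,y,z+.04],o,v=.06); arm.sleep(.1); state("lift"); print(z)
p,d=snap("scene","5");snap("top","5")
cv2.imwrite("pics/c5.png",cv2.convertScaleAbs(cv2.resize(p[120:240,280:440,::-1],(640,480),interpolation=2),alpha=1.4))
E
```

```text
top sq [ 0.5047 -0.3083] [110.1461 109.6887] 1.4489172921396385
scene sq [ 0.5071 -0.3071] [111.0786 106.0532] 1.4266609885937371
down t 33.29 w 0.0598 grip 0.0 f [ 0.5115 -1.4383 -0.0364] p [0.4744 0.1112 0.0085]
grip t 33.62 w 0.0354 grip 40.4 f [-0.0571 -0.3575  1.6728] p [0.4748 0.1112 0.0087]
lift t 34.54 w 0.0355 grip 40.3 f [1.0529 0.1874 0.2498] p [0.474  0.1112 0.048 ]
0.0085
```

View pics/c5.png

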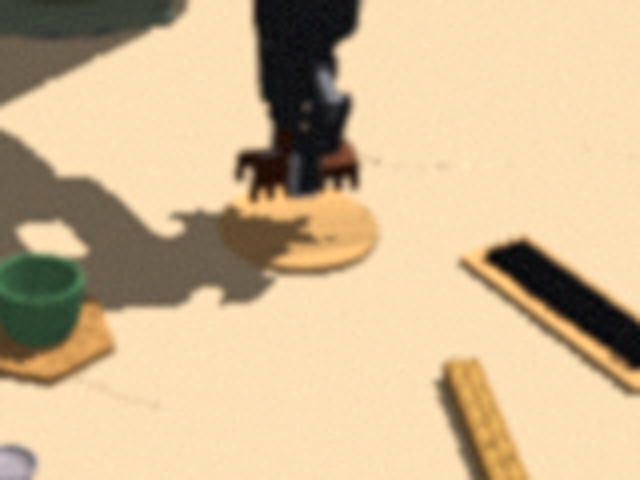

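The clip is held level and clear of the round board, at (300,170) in the crop. Next it goes on the square board.

```bash
python3 - <<'E'
from act import *
yaw=1.446;x,y=.5055,-.308;o=[np.pi,0,yaw]
arm.move_straight([.4745,.1112,UP],v=.2)
above(x,y,yaw)
z=down(x,y,o,.0135,.0075,thr=3,step=.001); state("down")
hand.set_gripper(.06); arm.move_straight([x,y,z+.03],o,v=.08); arm.move_straight([x,y,UP],o,v=.2)
above(.33,-.30,1.2,.25); state("rel")
for n in("top","scene"):
    p,d=snap(n,"6");H,S,V=hsv(p);t=n=="top"
    m=comp((V<100) if t else V<80,(193,207) if t else (425,195),52);print(n,"comb",m.sum(),*rect(n,m,.018))
    m=comp((S>80)&(V>115)&(H<25),(265,265),35);v,u=np.nonzero(m);P=plane(n,np.c_[u,v],.008)
    if t: print("rnd",P.min(0),P.max(0),P.mean(0))
    else:
        m=comp((S>100)&(V>115)&(H<25),(355,177),26);v,u=np.nonzero(m);P=plane(n,np.c_[u,v],.008);print("rnd scene",P.min(0),P.max(0),P.mean(0))
    if t:
        m=comp(((H<=15)&(V<115))|((S<50)&(V<135)),(448,247),30);print("clip",m.sum(),*rect(n,m,.03))
    g=comp((H>35)&(H<95)&(S>30),(357,216) if t else (289,195),26);v,u=np.nonzero(g);P=plane(n,np.c_[u,v],.052);print("bowl mask",P.min(0),P.max(0))
E
```

```text
contact 0.0075 7.19
down t 39.62 w 0.0351 grip 41.2 f [-1.6792  1.6492  6.7238] p [ 0.5058 -0.3082  0.0087]
rel t 41.98 w 0.0599 grip 0.0 f [ 0.0323  1.4147 -0.416 ] p [ 0.33   -0.2996  0.2486]
top comb 1028 [0.608  0.2827] [158.8679  40.9811] 0.3416918902355728
rnd [0.41   0.0601 0.008 ] [0.5258 0.1763 0.008 ] [0.468  0.1184 0.008 ]
clip 533 [ 0.5088 -0.3062] [85.7167 37.1544] 1.444838128297964
bowl mask [ 0.5505 -0.1215  0.052 ] [ 0.6094 -0.0626  0.052 ]
scene comb 470 [0.6132 0.281 ] [162.7675  42.6794] 0.3471113231853431
rnd scene [0.4087 0.0603 0.008 ] [0.5281 0.1766 0.008 ] [0.4706 0.1189 0.008 ]
bowl mask [ 0.5503 -0.1225  0.052 ] [ 0.6597 -0.062   0.052 ]
```

View pics/top_6.png

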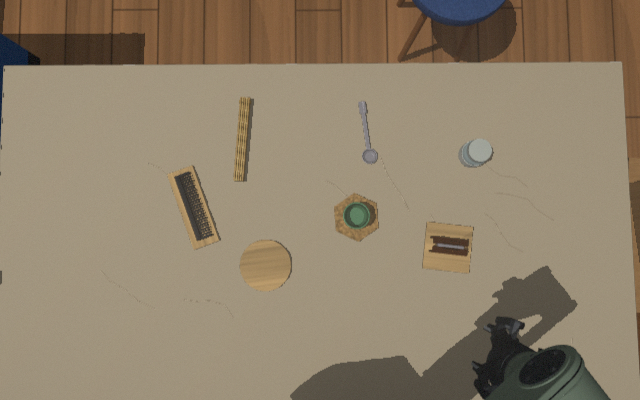

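The clip is centred on the square board at (449,246), the comb lies on the long board at (194,207), and the round board at (265,265) is empty. Measured against their boards they are about 4 mm and 3 mm off, which is fine. Now the bowl, with the roughly 3 mm camera-to-arm offset corrected.

```bash
python3 - <<'E'
from act import *
yaw=np.pi/2-.2;x,y=.577,-.094;o=[np.pi,0,yaw]
hand.set_gripper(.085)
above(x,y,yaw)
z=down(x,y,o,.03,.0135,step=.0055); state("down")
hand.set_gripper(.05,30); state("grip")
arm.move_straight([x,y,UP],o,v=.12); state("lift")
x,y=.4655,.1165;yaw=np.pi/2;o=[np.pi,0,yaw]
above(x,y,yaw)
z=down(x,y,o,.0185,.012,step=.001); state("down")
rel(x,y,o,z,.085)
above(.36,-.36,1.2,.25); state("rel")
for n in("top","scene"):
    p,d=snap(n,"7");H,S,V=hsv(p);t=n=="top"
    g=comp((H>35)&(H<95)&(S>30),(265,265) if t else (355,170),26);v,u=np.nonzero(g);P=plane(n,np.c_[u,v],.052);print("bowl mask",P.min(0),P.max(0))
a=cv2.imread("pics/top_7.png")[90:310,150:510];b=cv2.imread("pics/scene_7.png")[140:280,150:480]
im=np.vstack([cv2.resize(a,(540,330)),cv2.resize(b,(540,230))]);cv2.imwrite("pics/c7.png",cv2.convertScaleAbs(im,alpha=1.4))
E
```

```text
down t 45.83 w 0.0851 grip 0.0 f [-0.0812 -0.1601 -0.014 ] p [ 0.5766 -0.0939  0.013 ]
grip t 46.19 w 0.0598 grip 32.5 f [-0.866  -1.1948  3.2634] p [ 0.5775 -0.0942  0.0141]
lift t 47.32 w 0.0593 grip 32.4 f [-0.6086  0.6336 -1.1461] p [ 0.5761 -0.0937  0.1289]
contact 0.0135 5.58
down t 50.83 w 0.06 grip 32.7 f [-2.0967 -0.5981  5.2349] p [0.4657 0.1165 0.014 ]
rel t 54.07 w 0.0849 grip 0.0 f [ 0.0296 -0.6246  0.5408] p [ 0.3604 -0.359   0.2494]
bowl mask [0.4392 0.0887 0.052 ] [0.4971 0.1468 0.052 ]
bowl mask [0.4424 0.0792 0.052 ] [0.5522 0.1479 0.052 ]
```

View pics/c7.png

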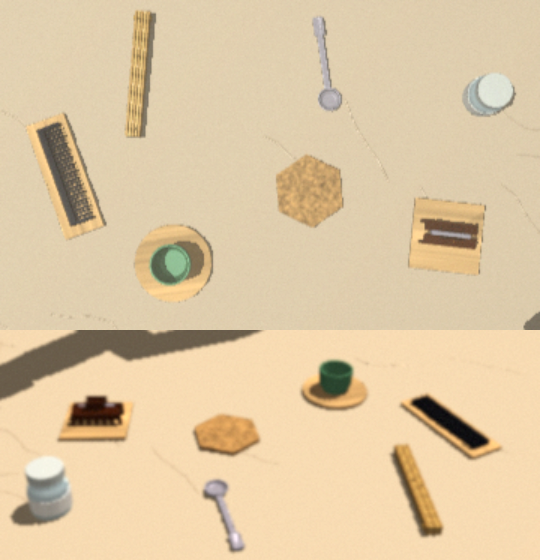

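The bowl stands in the middle of the round board: measured (0.468, 0.118), the same as the board's centre. The comb, at (65,178) in the crop, and the clip, at (447,235), are in place. The pad is empty, and the spoon, fan and jar are where they were.

```bash
python3 -c "
from workcell import ticket
print(ticket.hand_in())"
```

```text
the job is handed in; nothing more can be done
None
```

The job is handed in at about 54 s: the bowl is centred on the round board, the clip is on the square board (about 4 mm off centre), the comb lies lengthwise on the long board (about 3 mm off centre), the cork pad is empty, and the spoon, fan and jar were not touched.

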